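# Seal and pull the dust extractor's filter cassette

### The job

The filter cassette in the bench dust extractor is full and has to come out without spilling metal dust. Push the large blue plug fully home into the large blue hose inlet and the small yellow plug fully home into the small yellow one; only then pinch the two orange side catches of its handle together and lift the cassette, level, up out of its bay until it is completely clear above the extractor. Finish there, still holding it up in the gripper with both catches squeezed and both plugs in place, and leave the other things on the bench where they are.

Things in the scene. Friction and masses are not known exactly. Their poses are not given: they have to be found in the camera images.
- extractor: grey bench dust extractor, a fixed box 240 (x) x 320 (y) x 125 high; origin at the centre of its underside. Its controls are on its -x side. In its top is an open bay 57 x 175 for the cassette, centred, long side along its y
- cassette: loose filter cassette, 0.42 kg, latched in the bay, axes as the extractor's, origin at the centre of its underside, 65 above the bench. Black pleated body 54 (x) x 170 (y) x 60 high, 1.5 clear of the bay; grey deck 194 long, top at z = 68, its ends resting on the bay rim; in its middle a grey handle block 42 x 56 (y), z = 68 to 108. The bay holds 60 of its height
- handle_center (a point): point in the cassette midway between the orange catches on the handle block's -x and +x faces, at the mid height of their pads (z = 91 in the cassette, 156 above the bench when seated); axes as the cassette's. Pinch here along x. Unless both catches are pressed, their tongues hold the cassette down under the bay's edge
- catch_near (a joint): how far the orange catch on the handle's -x face is pressed in, m: 0 sprung out, 0.0085 at its stop. It slides straight inwards along x against a spring of 3 N rising to 9 N; its tongue clears the bay's edge from about 0.006
- catch_far (a joint): the same for the opposite catch on the +x face, also 0 out to 0.0085 pressed
- catch_near_pad (a point): centre of the outer face of the near catch's pad; the pad is 36 (y) wide and 26 high. The two pads are 64 apart over their outer faces, 47 when both are fully pressed
- catch_far_pad (a point): centre of the outer face of the far catch's pad
- port_large (a point): centre of the mouth (rim) of the large blue round hose inlet on the cassette's deck, at its -y end, 62 from the handle's middle: bore 36, outside 44, rim 16 above the deck (149 above the bench when seated), z up
- port_small (a point): centre of the mouth (rim) of the small yellow round hose inlet, at the cassette's +y end, 62 from the handle's middle: bore 26, outside 34, rim at the same height, z up
- plug_large: large blue sealing plug standing upright on the bench, 45 g: round stem of diameter 32, 14 long, foot tapered to 26, then a flange of diameter 48 from z = 14 to 18, then a round grip of diameter 22 from z = 18 to 38. Origin at the centre of its underside, z up; fully home, its flange lies on the inlet's rim and its underside is 14 below the rim
- plug_small: small yellow sealing plug standing upright, 30 g: stem of diameter 22, 14 long, foot tapered to 18, flange of diameter 40 from z = 14 to 18, grip of diameter 18 from z = 18 to 38. Origin at the centre of its underside, z up; home likewise
- former: bystander: wooden turning former, round, 60 in diameter, 55 high, standing; origin under its centre
- tumbler: bystander: pewter tumbler, 72 in diameter, 85 high; origin under its centre
- caddy: bystander: pewter tea caddy with a small knob, 67 in diameter, 103 high; origin under its centre
- scraper: bystander: turning scraper lying on the bench, wooden handle and flat blade along its x, 320 long, 28 high; origin under its ferrule
- brush: bystander: bench brush lying on the bench along its x, about 200 long
- cuff: bystander: black rubber hose cuff, a tube 50 in diameter, 40 high; origin under its centre
- oil_can: bystander: white oil bottle with a red cap, 56 in diameter, 130 high; origin under its centre
Not all that is in view belongs to the job. Leave any red look-alike of the cassette alone.

How it is judged:
By the outcome, as a careful person would: the job done as asked, in the order asked, and still so for the second after the job is handed in, while the arm keeps its last pose, push and grip.
It also fails if it takes over 58 s, if anything falls off the work surface, if the arm or the gripper's body presses on something with over 40 N, if the wrist force passes 120 N, or if a joint passes its speed limit or range.

### The arm

A 6-joint arm with a two-finger parallel gripper is mounted at the origin on the work surface. World frame = base frame: x ahead of the robot, y to its left, z up, the work surface at z = 0. Lengths are in m, angles in rad, forces in N, time in s.
With the tool pointing down it reaches from about 0.225 to 0.875 m from the base axis. Payload 3.4 kg.
Tool frame: the origin (TCP) lies midway between the tips of the shut fingers; the grasp point (between the pads) lies bot.tcp_to_grasp behind it (bot.tcp_to_grasp is the distance from the TCP to the grasp point, in m); z points along the fingers, y is the line along which they close (so a half turn about z gives the same grasp; the last joint's range is limited). The gripper opens to 85 mm and grips with 20 to 120 N. Pads are 22 mm wide; open, the fingers measure 114 mm over their backs; the gripper's body (76 mm by 85 mm) begins 54 mm behind the grasp point. The pads swing forward as they close: fully open they stand 13 mm farther back than shut.
Start: joints at [-1.341, 0.276, 1.505, -0, 1.361, -0.121], TCP at [0.198, -0.54, 0.231] pointing down, gripper open.
Joint ranges: [-2.89, 2.89], [-0.75, 2.08], [0.22, 2.7], [-1.18, 4.32], [0.11, 2.71], [-2.7, 2.7]. Speed limits (rad/s): [2.57, 2.57, 3.14, 3.14, 3.14, 3.14].

### API

Orientations are given as [roll, pitch, yaw] about the fixed x, y, z axes, in that order (R = Rz(yaw) Ry(pitch) Rx(roll)).
In Python, from cell import bot gives the robot as it stands.
- The arm moves only by the tool apply_moves, never from a script. Its argument "motion" is a list that holds one entry, the list of rows, each a list of 5 numbers: the opening, from 0 (shut) to 1 (fully open), then the shift along the tool's x, y, z in cm, then the turn about the tool's z in degrees. A call has exactly 10 rows; each row is the pose to reach, as a shift and turn from the pose commanded when the call began, along the tool's axes at that moment; what a row does not reach only later rows make up. A row lasts 1/12 s, in which the tool goes at most 41.7 mm and 7.16 degrees, less where a joint would pass 70% of its speed; a pose out of reach is approached as far as the arm can. A call with a gripper value outside its range is refused whole. The fingers move at their own pace and stop on an object; "squeeze" is the grip in N (left out, the last holds). Time passes only in rows, so rows that repeat a pose let the fingers close, or fill a call up. It gives the time, the measured TCP pose, the force, the opening and the grip force at its end, in the units of the state.
- bot.read_state(): the state, without advancing time (a new reading comes with each control period).
- bot.read_camera(name): name is "side" or "top" or "wrist"; returns (picture, depth): 480x640x3 uint8, red, green, blue; 480x640 float32, m along the optical axis (not along the pixel's ray), 0 where there is no reading.
- bot.get_calibration(name): a dict with "vfov" (degrees; the focal length in pixels is half the picture's height over the tangent of half this angle, whatever the lens; pixels are square), "cx", "cy" (the principal point, pixels), "pose" (4x4, takes a point from camera to world coordinates). Camera axes: x right, y down, z forward; pixel columns grow to the right and rows downward; lengths in m; the calibration is good to about 2 mm. The wrist camera is an equidistant fisheye: a pixel r from the principal point sees the ray r / f radians off the axis. A picture is of the moment at which its call begins: read the wrist's pose just before it. get_calibration takes no time and is no camera call; for the wrist camera it gives the pose at the moment of the call.
- bot.sign_off(): hands the job in; it is judged then, once.
Trained networks look in the newest picture that a camera, given by its name, has taken for a name from the list of things; names that differ only in an ending like _2 or _b are one class to them, and where a whole thing is asked for, a point or a joint stands for the part that bears it (a point fixed in the world has none). Each returns a list of dicts, best first, with "conf" (0 to 1); they miss things now and then, are a little off and sometimes report something else, mostly with a low value. They report only what shows in the picture. A call takes as long as a camera call. They do not tell look-alikes from the thing itself.
- bot.find_in(camera, query): "extent" ([left, top, width, height] in pixels, round what is visible of it).
- bot.masks_of(camera, query): "mask" (480x640 bool, what is visible of it) and "extent" ([left, top, width, height] in pixels, round what is visible of it).
The state is a dict: "time_s": time; "joint_positions": joint angles; "joint_velocities": joint speeds; "effort": joint torques, N m; "eef_pos": TCP position; "tcp_rot": TCP orientation; "wrist_force": force on the tool from outside, world axes, zero at the start; "wrist_torque": the same for the moment, N m; "width": finger opening in m; "finger_force": force on a finger pad.
Only numpy, scipy, OpenCV 4.12 (cv2) and the standard library are available. Lean on these libraries where they do the work, as an engineer would, in place of code of your own. Each camera call takes 0.05 s, during which the arm holds its last target. There are 200 camera calls.

## Working session

There is one attempt and no reset: what is moved stays moved. The work goes in short steps, Python scripts to look and compute and a tool call to move; the robot and the scene stay as the last step left them, time stands still between calls to the robot, and variables do not carry over. Pictures are saved under pics/ and viewed, at most 10 in all, crops included, and the job is handed in when it is done.

Besides the shell and the picture viewer there is one more tool, called after "Call:" as name(argument=value, ...) on one line, values as JSON. apply_moves: Moves the arm, as the interface text tells. Its arguments: {"type":"object","properties":{"motion":{"type":"array"},"squeeze":{"type":"number"}},"required":["motion"]}

```bash
ls; mkdir -p pics; cat > h.py <<'E'
import numpy as np, cv2
from cell import bot
def save(n,im): cv2.imwrite('pics/'+n+'.png',cv2.cvtColor(im,cv2.COLOR_RGB2BGR))
def cloud(name,depth,cal=None):
    c=cal or bot.get_calibration(name); f=240/np.tan(np.radians(c['vfov']/2))
    v,u=np.mgrid[0:480,0:640].astype(float); x=(u-c['cx'])/f; y=(v-c['cy'])/f
    if name=='wrist':
        r=np.hypot(x,y)+1e-9; s=np.tan(np.minimum(r,1.5))/r; x=x*s;y=y*s
    P=np.stack([x*depth,y*depth,depth],-1); T=np.array(c['pose'])
    W=P@T[:3,:3].T+T[:3,3]; W[depth<=0]=np.nan
    return W
E
python3 - <<'E'
from h import *
print(bot.tcp_to_grasp, bot.read_state())
im,d=bot.read_camera('top'); im2,d2=bot.read_camera('side')
save('top0',im); save('side0',im2)
np.savez('s0.npz',im=im,d=d,im2=im2,d2=d2)
for cam,dd in (('top',d),('side',d2)):
    W=cloud(cam,dd); c=bot.get_calibration(cam); print(cam,c['vfov'],np.round(c['pose'],3).tolist())
    for q in ['extractor','cassette','plug_large','plug_small','port_large','port_small','catch_near','catch_far']:
        for r in bot.masks_of(cam,q)[:3]:
            p=W[r['mask']]; p=p[~np.isnan(p[:,0])]
            print(q,round(r['conf'],2),np.round(r['extent']),np.round(np.median(p,0),3) if len(p) else None, np.round(np.percentile(p[:,2],95),3) if len(p) else None)
E
```

```text
pics
0.0187 {'time_s': 0.0, 'joint_positions': array([-1.34098668e+00,  2.76586843e-01,  1.50614434e+00,  6.35581757e-06,
        1.36071856e+00, -1.21002653e-01]), 'joint_velocities': array([-0.00024487,  0.00012471, -0.00018751, -0.00072871,  0.00137167,
       -0.00105556]), 'effort': array([ 2.61163885e-03, -4.16766107e+01, -2.45806503e+01, -4.89240699e-05,
        1.10006778e-02, -7.42629169e-06]), 'eef_pos': array([ 0.19747629, -0.53944931,  0.23043991]), 'tcp_rot': array([-3.13974989e+00, -2.30332659e-04,  3.50810753e-01]), 'wrist_force': array([-0.16275637,  0.13892159,  0.28327733]), 'wrist_torque': array([-3.57054663e-05, -3.64433752e-02,  7.43274898e-03]), 'finger_force': 0.0, 'width': 0.08548967308565358}
top 50.92356222674567 [[0.021, -0.997, 0.071, 0.454], [-1.0, -0.02, 0.005, 0.091], [-0.003, -0.071, -0.997, 1.463], [0.0, 0.0, 0.0, 1.0]]
extractor 0.57 [224. 175. 126.  98.] [0.568 0.189 0.124] 0.129
cassette 0.98 [205. 288.  59.  62.] [0.318 0.321 0.072] 0.11
cassette 0.94 [249. 206.  74.  27.] [0.577 0.187 0.135] 0.174
plug_large 0.75 [397. 262.  19.  19.] [ 0.452 -0.
[... 740 characters left out ...]
-1.138], [0.002, -0.854, -0.521, 0.889], [0.0, 0.0, 0.0, 1.0]]
extractor 0.97 [258. 185. 120. 104.] [0.549 0.066 0.121] 0.127
cassette 0.74 [222. 223.  20.  34.] [0.358 0.266 0.048] 0.08
cassette 0.57 [293. 198.  40.  38.] [0.572 0.164 0.145] 0.173
plug_large 0.57 [294. 324.  22.  18.] [ 0.451 -0.158  0.018] 0.039
plug_small 0.65 [373. 313.  16.  20.] [ 0.624 -0.19   0.018] 0.038
port_large 0.76 [293. 196.  40.  38.] [0.572 0.164 0.145] 0.173
port_large 0.59 [219. 221.  26.  34.] [0.358 0.266 0.049] 0.08
port_small 0.86 [218. 224.  24.  33.] [0.358 0.266 0.047] 0.08
port_small 0.66 [293. 195.  37.  40.] [0.573 0.165 0.145] 0.173
catch_near 0.47 [295. 195.  36.  39.] [0.572 0.164 0.145] 0.173
```

```bash
python3 - <<'E'
from h import *
z=np.load('s0.npz'); im=z['im']
a=cv2.resize(im[150:370,140:500],None,fx=2.2,fy=2.2,interpolation=cv2.INTER_CUBIC)
save('topc',a)
a=cv2.resize(z['im2'][150:400,160:480],None,fx=2.4,fy=2.4,interpolation=cv2.INTER_CUBIC)
save('sidec',a)
E
```

```text
(no output)
```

View pics/topc.png

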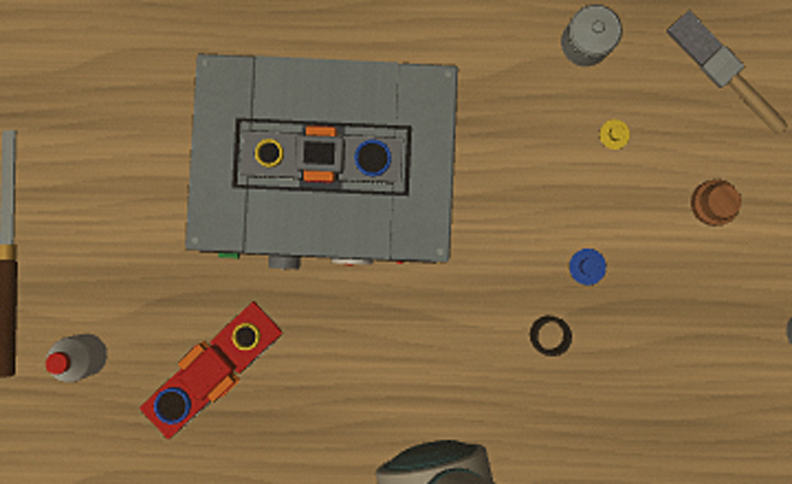

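View pics/sidec.png

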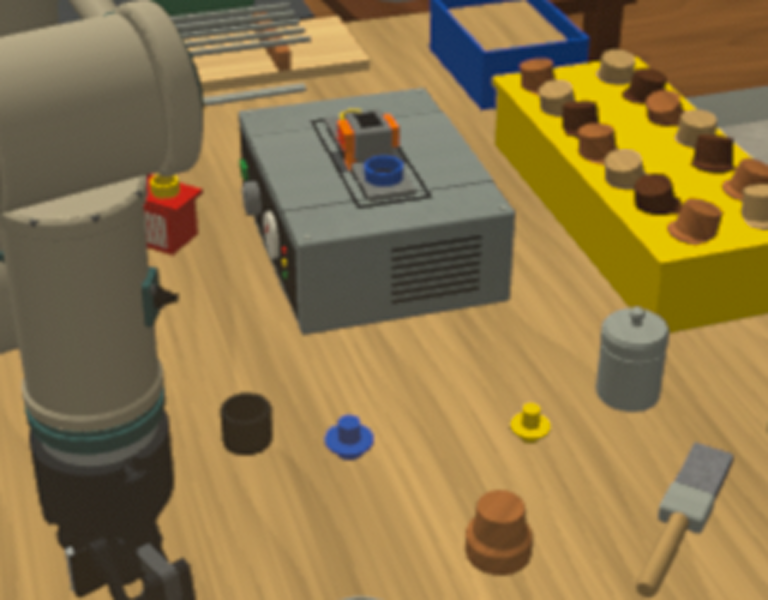

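The top view shows two cassette look-alikes. One is red, lying at top px (235,319), and is the decoy. The other is grey, latched in the extractor at px (286,219); it fits the description and is the target. The blue plug is at px (407,271), the yellow plug at px (419,211), the blue ring at px (310,221) and the yellow ring at px (262,219). Both crops back this up.

```bash
cat >> h.py <<'E'
def blobs(im,W,spec,minpx=12):
    hsv=cv2.cvtColor(im,cv2.COLOR_RGB2HSV); out=[]
    R={'blue':((105,120,60),(125,255,255)),'yellow':((22,140,90),(33,255,255)),'orange':((5,190,150),(16,255,255))}[spec]
    m=cv2.inRange(hsv,*map(np.array,R)); n,l,st,ce=cv2.connectedComponentsWithStats(m)
    for i in range(1,n):
        if st[i,4]>=minpx:
            p=W[l==i]; p=p[np.isfinite(p[:,0])]
            if len(p)>5: out.append((st[i],ce[i],p))
    return out
E
python3 - <<'E'
from h import *
z=np.load('s0.npz'); W=cloud('top',z['d'])
for c in ['blue','yellow','orange']:
    for st,ce,p in blobs(z['im'],W,c):
        t=p[p[:,2]>np.percentile(p[:,2],90)-0.006]
        print(c,st.tolist(),np.round(np.median(p,0),3),'mid',np.round((p.min(0)+p.max(0))/2,4),'top',np.round(t.mean(0),4),len(t))
# extractor yaw
m=(W[...,2]>.12)&(W[...,2]<.13)&(W[...,0]>.4)&(W[...,0]<.75)&(W[...,1]>-.05)&(W[...,1]<.45)
r=cv2.minAreaRect((W[m][:,:2]*1000).astype(np.float32)); print(r)
E
```

```text
blue [103, 69, 81, 64, 699] [0.963 0.619 0.087] mid [0.9196 0.6004 0.0556] top [0.9181 0.6007 0.0902] 399
blue [124, 130, 25, 4, 37] [0.84  0.641 0.02 ] mid [0.8393 0.6412 0.0247] top [0.8392 0.6359 0.0331] 8
blue [150, 131, 10, 3, 13] [0.84  0.589 0.022] mid [0.8395 0.5911 0.0213] top [0.8394 0.59   0.0281] 5
blue [168, 132, 14, 2, 16] [0.84  0.533 0.017] mid [0.8395 0.53   0.019 ] top [0.839  0.5295 0.0269] 4
blue [301, 214, 17, 16, 71] [0.575 0.128 0.148] mid [0.5761 0.1281 0.1458] top [0.5758 0.1282 0.1491] 53
blue [399, 263, 16, 17, 200] [ 0.452 -0.15   0.019] mid [ 0.4518 -0.1502  0.0275] top [ 0.4516 -0.1504  0.0387] 44
blue [210, 326, 16, 17, 64] [0.271 0.369 0.083] mid [0.2713 0.3702 0.0812] top [0.2717 0.369  0.0836] 55
yellow [215, 61, 172, 85, 9373] [0.91  0.163 0.099] mid [ 1.0992  0.1461 -0.3132] top [0.9152 0.1618 0.1005] 6591
yellow [413, 204, 13, 14, 146] [ 0.625 -0.182  0.019] mid [ 0.6274 -0.1859  0.0192] top [ 0.626  -0.1838  0.0375] 32
yellow [256, 213, 13, 13, 61] [0.58  0.254 0.148] mid [0.5806 0.2515 0.1429] top [0.5813 0.2509 0.1491] 44
yellow [246, 297, 12, 12, 48] [0.359 0.279 0.084] mid [0.3578 0.2813 0.0762] top [0.3575 0.2787 0.0843] 36
orange [574, 127, 66, 88, 4622] [ 0.726 -0.653  0.17 ] mid [ 0.7199 -0.6355  0.1741] top [ 0.7428 -0.6328  0.1856] 698
orange [542, 161, 49, 61, 582] [ 0.676 -0.584  0.019] mid [ 0.6923 -0.6078  0.0169] top [ 0.6817 -0.5933  0.0201] 429
orange [279, 208, 13, 4, 41] [0.605 0.19  0.168] mid [0.6044 0.1903 0.1681] top [0.6047 0.19   0.1687] 35
orange [278, 228, 13, 4, 52] [0.552 0.191 0.169] mid [0.552  0.1915 0.168 ] top [0.5518 0.1916 0.1693] 45
orange [221, 307, 11, 11, 46] [0.333 0.346 0.103] mid [0.3324 0.3458 0.1039] top [0.3334 0.3446 0.1051] 30
orange [234, 321, 12, 12, 50] [0.294 0.31  0.104] mid [0.2951 0.3088 0.0803] top [0.2951 0.3083 0.1046] 39
((578.5208740234375, 190.38681030273438), (319.91522216796875, 240.1046142578125), 88.46836853027344)
```

Call:
apply_moves(motion=[[[1,3.5,-2.6,0,-7],[1,7,-5.2,0,-14],[1,10.6,-7.9,0,-21],[1,14.2,-10.6,0,-28],[1,17.7,-13.2,0,-35],[1,21.2,-15.9,0,-42],[1,24.7,-18.5,0,-49],[1,28.2,-21.1,0,-56],[1,31.8,-23.7,0,-63],[1,35,-26.3,1,-68.2]]], squeeze=60)

```text
time_s: 1.73
eef_pos: [0.4262, -0.1899, 0.2261]
tcp_rot: [3.138, 0.002, 1.547]
wrist_force: [1.1, -1.3, -0.9]
width: 0.0854
finger_force: 0.0
```

```bash
cat >> h.py <<'E'
def go(x,y,z,yaw=None):
    from scipy.spatial.transform import Rotation as R
    s=bot.read_state(); M=R.from_euler('xyz',s['tcp_rot']); d=M.inv().apply(np.array([x,y,z])-s['eef_pos'])*100
    yw=np.degrees(s['tcp_rot'][2])
    print('shift cm',np.round(d,2),'turn',None if yaw is None else round(yw-yaw,2),'t',round(s['time_s'],2),'tcp',np.round(s['eef_pos'],4),'rot',np.round(np.degrees(s['tcp_rot']),2),'w',round(s['width'],4),'F',np.round(s['wrist_force'],1))
E
python3 - <<'E'
from h import *
cal=bot.get_calibration('wrist'); im,d=bot.read_camera('wrist'); save('w1',im); np.savez('w1.npz',im=im,d=d)
W=cloud('wrist',d,cal); print(cal['vfov'],np.round(cal['pose'],3).tolist())
for c in ['blue','yellow']:
    for st,ce,p in blobs(im,W,c,60):
        t=p[p[:,2]>np.percentile(p[:,2],90)-0.006]
        print(c,st.tolist(),'mid',np.round((p.min(0)+p.max(0))/2,4),'top',np.round(t.mean(0),4),len(t))
go(.4517,-.1503,.10,88.3)
E
```

```text
65.70646984690485 [[1.0, -0.025, -0.004, 0.428], [-0.025, -0.953, -0.302, -0.113], [0.004, 0.302, -0.953, 0.368], [0.0, 0.0, 0.0, 1.0]]
blue [320, 143, 48, 48, 1800] mid [ 0.4528 -0.1511  0.0272] top [ 0.4531 -0.1509  0.0377] 458
yellow [620, 0, 20, 116, 1730] mid [0.8275 0.0068 0.0178] top [0.8207 0.0199 0.0251] 527
yellow [490, 182, 34, 38, 990] mid [ 0.6329 -0.1873  0.0185] top [ 0.6255 -0.1846  0.0372] 245
shift cm [ 3.12  2.19 12.46] turn 0.72 t 1.78 tcp [ 0.4287 -0.182   0.2243] rot [179.75  -0.43  89.02] w 0.0853 F [ 1.6  5.1 -1.6]
```

View pics/w1.png

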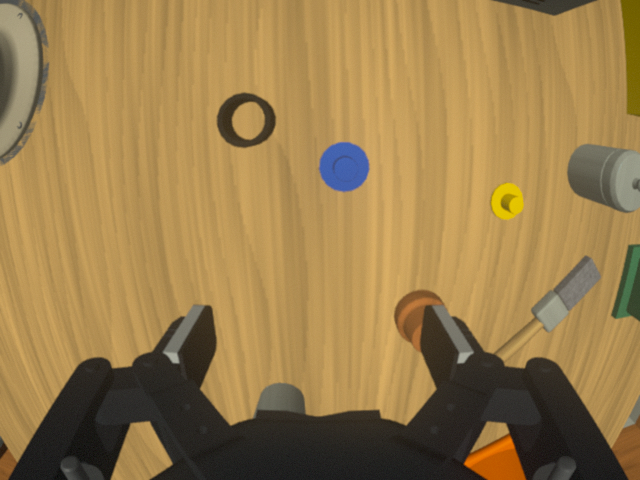

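The wrist view shows the blue plug at px (344,167) and the yellow one at (507,202). Both agree with the top camera to about 1 mm. I'll go above blue with the gripper part closed, so the fingers stay clear of the cuff at (245,120).

Call:
apply_moves(motion=[[[0.6,1.5,1.2,4,0.7],[0.6,3.1,2.3,8,0.7],[0.6,3.1,2.3,11.5,0.7],[0.6,3.1,2.3,14.5,0.7],[0.6,3.1,2.3,14.5,0.7],[0.6,3.1,2.3,14.5,0.7],[0.6,3.1,2.3,14.5,0.7],[0.6,3.1,2.3,14.5,0.7],[0.6,3.1,2.3,14.5,0.7],[0.6,3.1,2.3,14.5,0.7]]])

```text
time_s: 2.62
eef_pos: [0.4494, -0.1617, 0.0814]
tcp_rot: [3.138, 0.002, 1.528]
wrist_force: [-1.7, 0.0, 0.1]
width: 0.0508
finger_force: 0.0
```

```bash
python3 - <<'E'
from h import *
cal=bot.get_calibration('wrist'); im,d=bot.read_camera('wrist')
W=cloud('wrist',d,cal)
for c in ['blue']:
    for st,ce,p in blobs(im,W,c,60):
        t=p[p[:,2]>np.percentile(p[:,2],90)-0.006]
        print(c,st.tolist(),'mid',np.round((p.min(0)+p.max(0))/2,4),'top',np.round(t.mean(0),4),len(t))
go(.4529,-.1509,.021,88.3)
E
```

```text
blue [283, 203, 79, 76, 4682] mid [ 0.453  -0.1506  0.0277] top [ 0.453  -0.1501  0.0376] 1303
shift cm [1.08 0.32 6.01] turn -0.73 t 2.67 tcp [ 0.4491 -0.1615  0.0811] rot [1.7985e+02 8.0000e-02 8.7570e+01] w 0.051 F [-0.6  0.2  0.5]
```

Call:
apply_moves(motion=[[[0.6,1.15,0.33,0,-0.7],[0.6,1.15,0.33,3,-0.7],[0.6,1.15,0.33,6.0,-0.7],[0.6,1.15,0.33,6.0,-0.7],[0.6,1.15,0.33,6.0,-0.7],[0.1,1.15,0.33,6.0,-0.7],[0,1.15,0.33,6.0,-0.7],[0,1.15,0.33,6.0,-0.7],[0,1.15,0.33,6.0,-0.7],[0,1.15,0.33,6.0,-0.7]]])

```text
time_s: 3.5
eef_pos: [0.4534, -0.1502, 0.0214]
tcp_rot: [3.138, 0.002, 1.541]
wrist_force: [-0.0, -0.2, 5.7]
width: 0.0191
finger_force: 58.5
```

```bash
python3 - <<'E'
from h import *
go(.4529,-.1503,.15,88.3); print(bot.read_state()['finger_force'])
E
```

```text
shift cm [-3.000e-02 -1.000e-02 -1.286e+01] turn 0.0 t 3.5 tcp [ 0.4534 -0.1502  0.0214] rot [1.7981e+02 1.0000e-01 8.8300e+01] w 0.0191 F [-0.  -0.2  5.7]
58.54478716850281
```

Call:
apply_moves(motion=[[[0,0,0,-4,0],[0,0,0,-8,0],[0,2,0.8,-12,0],[0,5.5,2.2,-14,0],[0,9,3.6,-16,0],[0,12.5,5,-17,0],[0,16,6.4,-17,0],[0,19.5,7.9,-17,0],[0,23,9.3,-17,0],[0,25,10.2,-17,0]]])

```text
time_s: 4.33
eef_pos: [0.5627, 0.1011, 0.1906]
tcp_rot: [3.139, -0.002, 1.543]
wrist_force: [0.1, -0.5, -0.4]
width: 0.019
finger_force: 59.1
```

```bash
python3 - <<'E'
from h import *
bot.read_camera('side'); 
cal=bot.get_calibration('wrist'); im,d=bot.read_camera('wrist'); save('w2',im); np.savez('w2.npz',im=im,d=d,T=cal['pose'])
W=cloud('wrist',d,cal)
for c in ['blue','yellow','orange']:
    for st,ce,p in blobs(im,W,c,60):
        q=np.percentile(p[:,2],85); t=p[abs(p[:,2]-q)<0.003]
        print(c,st.tolist(),'q',round(q,4),'mid',np.round((t.min(0)+t.max(0))/2,4),'mean',np.round(t.mean(0),4),len(t))
go(.5758,.1282,.19,88.3)
E
```

```text
blue [265, 185, 118, 169, 8110] q 0.2066 mid [0.5648 0.1033 0.2062] mean [0.5649 0.104  0.2066] 2056
yellow [310, 0, 64, 28, 923] q 0.149 mid [0.581  0.2409 0.1485] mean [0.5807 0.2399 0.1484] 579
yellow [530, 0, 110, 405, 30980] q 0.0999 mid [0.861  0.1188 0.0998] mean [0.8305 0.105  0.0998] 8922
yellow [38, 13, 39, 41, 1073] q 0.0836 mid [0.359  0.2816 0.0831] mean [0.3597 0.2815 0.083 ] 480
orange [37, 12, 42, 44, 165] q 0.0687 mid [0.3507 0.2861 0.0683] mean [0.3522 0.2844 0.0677] 154
orange [17, 32, 20, 18, 72] q 0.0678 mid [0.3195 0.2863 0.0676] mean [0.3172 0.2876 0.0672] 20
orange [273, 68, 25, 78, 280] q 0.169 mid [0.5528 0.1904 0.1681] mean [0.5513 0.1847 0.1682] 252
orange [393, 70, 23, 78, 318] q 0.1692 mid [0.6056 0.1891 0.1686] mean [0.6067 0.1871 0.1685] 315
shift cm [2.77 1.21 0.02] turn 0.23 t 4.43 tcp [0.563  0.1008 0.1902] rot [ 1.7987e+02 -9.0000e-02  8.8530e+01] w 0.019 F [-0.2  0.  -0.7]
```

View pics/w2.png

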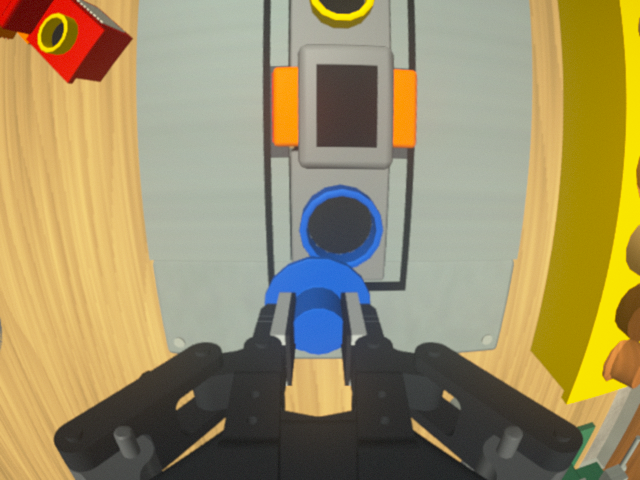

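The held plug is at px (318,305) and the open blue inlet at (341,228), with the handle above it. I'll fit circles to the rim and to the held flange to get the exact offset.

```bash
cat >> h.py <<'E'
def circ(P,r,it=30):
    """fit circle of known radius range to outer hull of xy points"""
    h=cv2.convexHull((P[:,:2]*1000).astype(np.float32))[:,0]
    from scipy.optimize import least_squares
    s=least_squares(lambda q:np.hypot(h[:,0]-q[0],h[:,1]-q[1])-r*1000,h.mean(0),loss='soft_l1')
    return s.x/1000, np.sqrt(np.mean(s.fun**2))
E
python3 - <<'E'
from h import *
z=np.load('w2.npz'); W=cloud('wrist',z['d'],dict(bot.get_calibration('wrist'),pose=z['T'])); im=z['im']
for st,ce,p in blobs(im,W,'blue',60):
    for lo,hi,r in ((.145,.152,.022),(.183,.191,.024),(.200,.21,.011)):
        t=p[(p[:,2]>lo)&(p[:,2]<hi)]; print(lo,len(t),circ(t,r),np.round(t.mean(0),4),np.round(t.min(0),4),np.round(t.max(0),4))
E
```

```text
0.145 1594 (array([0.57766123, 0.12787262]), np.float64(0.41911140819718656)) [0.5784 0.1318 0.1484] [0.5564 0.1072 0.145 ] [0.5992 0.1499 0.1505]
0.183 3052 (array([0.56454227, 0.10291604]), np.float64(0.3234601332204862)) [0.565  0.1168 0.1869] [0.5415 0.0804 0.1832] [0.5877 0.1269 0.191 ]
0.2 2266 (array([0.56413906, 0.10299644]), np.float64(3.152296266409581)) [0.5649 0.1047 0.2062] [0.555  0.0923 0.2   ] [0.5813 0.1145 0.2089]
```

Call:
apply_moves(motion=[[[0,1.5,0.7,0,0.2],[0,2.58,1.25,0,0.2],[0,2.58,1.25,0,0.2],[0,2.58,1.25,0,0.2],[0,2.58,1.25,0.8,0.2],[0,2.58,1.25,1.4,0.2],[0,2.58,1.25,1.8,0.2],[0,2.58,1.25,2.1,0.2],[0,2.58,1.25,2.4,0.2],[0,2.58,1.25,2.5,0.2]]])

```text
time_s: 5.27
eef_pos: [0.5745, 0.123, 0.169]
tcp_rot: [3.14, -0.001, 1.537]
wrist_force: [-6.4, 1.8, 27.3]
width: 0.0188
finger_force: 62.5
```

```bash
python3 - <<'E'
from h import *
go(.5762,.1262,.1564,88.3); print(bot.read_state()['wrist_torque'])
E
```

```text
shift cm [0.32 0.16 1.26] turn -0.25 t 5.27 tcp [0.5745 0.123  0.169 ] rot [ 1.799e+02 -8.000e-02  8.805e+01] w 0.0188 F [-6.4  1.8 27.3]
[ 0.01345655  1.60933021 -0.08862878]
```

Call:
apply_moves(motion=[[[0,0,0,-0.5,0],[0,0,0,-1.0,0],[0,0.38,0.05,-1.0,0],[0,0.38,0.05,-1.0,0],[0,0.38,0.05,-1.0,0],[0,0.38,0.05,-1.0,0],[0,0.38,0.05,-1.0,0],[0,0.38,0.05,-1.0,0],[0,0.38,0.05,-1.0,0],[0,0.38,0.05,-1.0,0]]])

```text
time_s: 6.1
eef_pos: [0.5754, 0.1265, 0.1746]
tcp_rot: [-3.141, 0.0, 1.538]
wrist_force: [-0.5, -0.6, -1.2]
width: 0.0187
finger_force: 59.2
```

```bash
cat >> h.py <<'E'
def look(cols,bands,name=None,minpx=60):
    cal=bot.get_calibration('wrist'); s=bot.read_state()['eef_pos']; im,d=bot.read_camera('wrist')
    if name: save(name,im); np.savez(name+'.npz',im=im,d=d,T=cal['pose'])
    W=cloud('wrist',d,cal)
    for c in cols:
        p=np.concatenate([b[2] for b in blobs(im,W,c,minpx)])
        p=p[(p[:,0]>.5)&(p[:,0]<.66)&(p[:,1]>.02)&(p[:,1]<.33)]
        for lo,hi,r in bands:
            t=p[(p[:,2]>lo)&(p[:,2]<hi)]
            if len(t)>30: print(c,lo,len(t),circ(t,r),np.round(t.mean(0),4),np.round(t.min(0),4),np.round(t.max(0),4))
    return s
E
python3 - <<'E'
from h import *
go(.5762,.1262,.1564,88.3)
look(['blue'],((.145,.152,.022),(.183,.1995,.024),(.201,.22,.011)),'w3')
look(['orange'],((.160,.175,.022),))
look(['yellow'],((.145,.152,.017),))
E
```

```text
shift cm [-0.03  0.08  1.82] turn -0.2 t 6.1 tcp [0.5754 0.1265 0.1746] rot [-1.7999e+02  1.0000e-02  8.8100e+01] w 0.0187 F [-0.5 -0.6 -1.2]
blue 0.145 857 (array([0.57764575, 0.12786474]), np.float64(0.3231444676995436)) [0.5801 0.1437 0.1483] [0.5582 0.1278 0.145 ] [0.599  0.1501 0.1505]
blue 0.183 2356 (array([0.59040182, 0.12208056]), np.float64(6.210269062525017)) [0.5759 0.1279 0.1903] [0.566  0.1148 0.183 ] [0.5924 0.1372 0.1975]
orange 0.16 752 (array([0.58942341, 0.18866186]), np.float64(14.675351865211015)) [0.5838 0.1881 0.1681] [0.5464 0.1718 0.1633] [0.6124 0.2083 0.1703]
yellow 0.145 1457 (array([0.5809205 , 0.25159086]), np.float64(1.1047955925174486)) [0.5809 0.2483 0.1483] [0.5644 0.235  0.145 ] [0.5977 0.2645 0.1507]
```

View pics/w3.png

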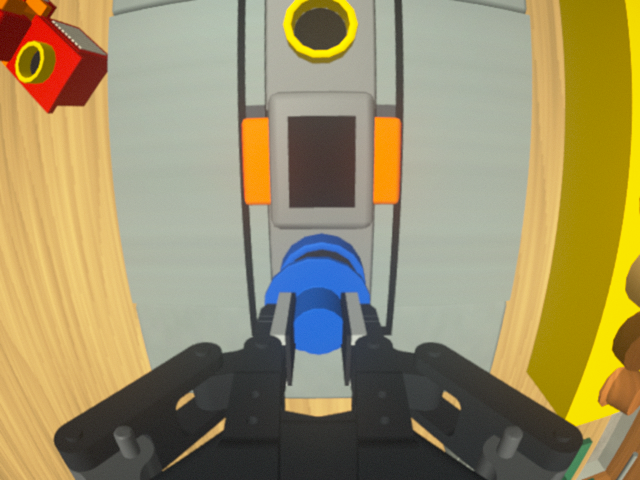

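The held plug at px (318,305) is still upright and hasn't slipped in the grip. The inlet's far rim shows at (322,250). I'll fit the flange against the rim in this picture.

```bash
python3 - <<'E'
from h import *
z=np.load('w3.npz'); W=cloud('wrist',z['d'],dict(bot.get_calibration('wrist'),pose=z['T'])); im=z['im']
p=np.concatenate([b[2] for b in blobs(im,W,'blue',60)]); p=p[p[:,1]<.2]
print(np.histogram(p[:,2],bins=np.arange(.14,.2,.004)))
for lo,hi,r in ((.145,.152,.022),(.165,.1755,.024),(.187,.197,.011)):
    t=p[(p[:,2]>lo)&(p[:,2]<hi)]; print(lo,len(t),circ(t,r),np.round(t.min(0),4),np.round(t.max(0),4))
E
```

```text
(array([ 164,  315,  594,    0,    0,    0,   19, 2809,  298,  175,  236,
        238, 1973,   85]), array([0.14 , 0.144, 0.148, 0.152, 0.156, 0.16 , 0.164, 0.168, 0.172,
       0.176, 0.18 , 0.184, 0.188, 0.192, 0.196]))
0.145 857 (array([0.57764575, 0.12786474]), np.float64(0.3231444676995436)) [0.5582 0.1278 0.145 ] [0.599  0.1501 0.1505]
0.165 3098 (array([0.57576231, 0.12599237]), np.float64(0.4797707847988139)) [0.5527 0.104  0.167 ] [0.5988 0.1498 0.1755]
0.187 2126 (array([0.57623223, 0.12603719]), np.float64(1.100281888605889)) [0.5661 0.1148 0.1871] [0.5856 0.1372 0.1969]
```

Call:
apply_moves(motion=[[[0,0.18,0.16,0,0],[0,0.18,0.16,0,0],[0,0.18,0.16,0.4,0],[0,0.18,0.16,0.7,0],[0,0.18,0.16,1.0,0],[0,0.18,0.16,1.2,0],[0,0.18,0.16,1.4,0],[0,0.18,0.16,1.6,0],[0,0.18,0.16,1.8,0],[0,0.18,0.16,1.9,0]]])

```text
time_s: 7.08
eef_pos: [0.5771, 0.1283, 0.1566]
tcp_rot: [3.141, 0.0, 1.538]
wrist_force: [-3.6, -0.6, 9.0]
width: 0.0188
finger_force: 60.2
```

```bash
python3 - <<'E'
from h import *
go(.5772,.1282,.1564,88.3); print(bot.read_state()['wrist_torque'])
E
```

```text
shift cm [-0.01  0.01  0.02] turn -0.2 t 7.08 tcp [0.5771 0.1283 0.1566] rot [179.97   0.    88.1 ] w 0.0188 F [-3.6 -0.6  9. ]
[-0.08449548  0.38425681 -0.01616397]
```

Call:
apply_moves(motion=[[[0,0,0,0.1,0],[0,0,0,0.2,0],[0,0,0,0.3,0],[0,0,0,0.3,0],[0,0,0,0.3,0],[0,0,0,0.3,0],[0,0,0,0.3,0],[0.2,0,0,0.1,0],[0.4,0,0,0,0],[0.45,0,0,-0.1,0]]])

```text
time_s: 7.92
eef_pos: [0.5772, 0.1283, 0.1569]
tcp_rot: [3.141, -0.0, 1.538]
wrist_force: [0.5, 0.3, -0.3]
width: 0.0385
finger_force: 0.0
```

```bash
python3 - <<'E'
from h import *
go(.5772,.1282,.1564,88.3)
look(['blue'],((.140,.1505,.022),(.1505,.1555,.024),(.168,.180,.011)))
E
```

```text
shift cm [-0.01 -0.    0.05] turn -0.2 t 7.92 tcp [0.5772 0.1283 0.1569] rot [179.97  -0.    88.1 ] w 0.0385 F [ 0.5  0.3 -0.3]
blue 0.14 242 (array([0.5771986 , 0.12964671]), np.float64(0.3137890830652952)) [0.5788 0.1479 0.144 ] [0.558  0.1403 0.14  ] [0.5954 0.1513 0.1505]
blue 0.1505 4595 (array([0.57738764, 0.12784301]), np.float64(0.37023705401768164)) [0.5779 0.1348 0.1528] [0.5551 0.1049 0.1505] [0.5999 0.1517 0.1555]
blue 0.168 2250 (array([0.57738112, 0.12791505]), np.float64(0.17907797039874887)) [0.5774 0.1292 0.1724] [0.5665 0.1168 0.168 ] [0.5881 0.1392 0.1746]
```

The plug's flange top reads 0.1528 against 0.153 when home, so blue is fully in. Next is the yellow plug.

Call:
apply_moves(motion=[[[0.6,0,0,-3.5,0],[0.6,-1,0,-6,0],[0.6,-5,0.9,-6,0],[0.6,-9,1.7,-6,0],[0.6,-13,2.5,-6,0],[0.6,-17,3.2,-5,0],[0.6,-21,4,-3,0],[0.6,-25,4.8,0,0],[0.6,-28.5,5.5,2,0],[0.6,-30,5.9,5,0]]])

```text
time_s: 8.8
eef_pos: [0.6277, -0.1762, 0.1097]
tcp_rot: [3.136, 0.003, 1.536]
wrist_force: [1.2, 0.9, 0.1]
width: 0.051
finger_force: 0.0
```

Call:
apply_moves(motion=[[[0.6,0,0,0,0],[0.6,0,0,0,0],[0.6,0,0,0,0],[0.6,0,0,0,0],[0.6,0,0,0,0],[0.6,0,0,0,0],[0.6,0,0,0,0],[0.6,0,0,0,0],[0.6,0,0,0,0],[0.6,0,0,0,0]]])

```text
time_s: 9.63
eef_pos: [0.6258, -0.1718, 0.1093]
tcp_rot: [3.141, 0.0, 1.538]
wrist_force: [-0.4, 0.0, 0.0]
width: 0.0514
finger_force: 0.0
```

```bash
python3 - <<'E'
from h import *
cal=bot.get_calibration('wrist'); im,d=bot.read_camera('wrist'); W=cloud('wrist',d,cal)
p=np.concatenate([b[2] for b in blobs(im,W,'yellow',60)]); p=p[(abs(p[:,0]-.626)<.06)&(abs(p[:,1]+.184)<.06)]
print(np.histogram(p[:,2],bins=np.arange(0,.05,.004))[0])
for lo,hi,r in ((.014,.022,.020),(.034,.042,.009)):
    t=p[(p[:,2]>lo)&(p[:,2]<hi)]; print(lo,len(t),circ(t,r),np.round(t.min(0),4),np.round(t.max(0),4))
go(.626,-.184,.0215,88.1)
E
```

```text
[  15    0    0   31 1704   55   48   54   68  594    0    0]
0.014 1764 (array([ 0.62704389, -0.18496692]), np.float64(0.29790209103592646)) [ 0.6076 -0.2047  0.0143] [ 0.6464 -0.165   0.0219]
0.034 628 (array([ 0.62685915, -0.18472266]), np.float64(0.1369235510911411)) [ 0.6179 -0.1938  0.034 ] [ 0.6355 -0.1758  0.0396]
shift cm [-1.21  0.06  8.77] turn 0.01 t 9.68 tcp [ 0.6258 -0.1718  0.1092] rot [1.7999e+02 1.0000e-02 8.8110e+01] w 0.0514 F [ 0.1 -0.1 -0. ]
```

Yellow plug at (0.6269, -0.1848). From the current pose the shift is x -1.3, y +0.15, z +8.8 cm.

Call:
apply_moves(motion=[[[0.6,-1.3,0.15,3,0],[0.6,-1.3,0.15,6,0],[0.6,-1.3,0.15,8.0,0],[0.6,-1.3,0.15,8.78,0],[0.6,-1.3,0.15,8.78,0],[0.6,-1.3,0.15,8.78,0],[0.1,-1.3,0.15,8.78,0],[0,-1.3,0.15,8.78,0],[0,-1.3,0.15,8.78,0],[0,-1.3,0.15,8.78,0]]])

```text
time_s: 10.52
eef_pos: [0.6278, -0.1853, 0.0229]
tcp_rot: [3.139, 0.001, 1.538]
wrist_force: [-1.1, 0.8, 4.6]
width: 0.0148
finger_force: 58.4
```

Call:
apply_moves(motion=[[[0,0,0,0,0],[0,0,0,0,0],[0,0,0,0,0],[0,0,0,-2,0],[0,0,0,-4,0],[0,0,0,-6,0],[0,0,0,-6,0],[0,0,0,-6,0],[0,0,0,-6,0],[0,0,0,-6,0]]])

```text
time_s: 11.35
eef_pos: [0.6258, -0.1845, 0.0797]
tcp_rot: [-3.139, -0.001, 1.538]
wrist_force: [-0.3, 0.4, 0.5]
width: 0.0146
finger_force: 58.6
```

```bash
python3 - <<'E'
from h import *
cal=bot.get_calibration('wrist'); im,d=bot.read_camera('wrist'); W=cloud('wrist',d,cal)
p=np.concatenate([b[2] for b in blobs(im,W,'yellow',60)]); p=p[(abs(p[:,0]-.626)<.06)&(abs(p[:,1]+.184)<.06)]
print(np.histogram(p[:,2],bins=np.arange(0.04,.12,.004)))
go(.5815,.2516,.23,88.1)
E
```

```text
(array([   0,    0,    0,    0,    0,    0,    0,   27, 2034,  173,  146,
        196,  182, 1321,   24,    4,    0,    0,    0]), array([0.04 , 0.044, 0.048, 0.052, 0.056, 0.06 , 0.064, 0.068, 0.072,
       0.076, 0.08 , 0.084, 0.088, 0.092, 0.096, 0.1  , 0.104, 0.108,
       0.112, 0.116]))
shift cm [ 43.46  -5.92 -14.98] turn -0.0 t 11.4 tcp [ 0.6259 -0.1846  0.0796] rot [-1.7985e+02 -5.0000e-02  8.8100e+01] w 0.0149 F [-0.5 -0.2 -1.1]
```

Call:
apply_moves(motion=[[[0,0,0,-4,0],[0,1,0,-8,0],[0,3.5,-0.5,-11,0],[0,6.8,-0.9,-13.5,0],[0,10.5,-1.4,-15.5,0],[0,14.5,-2,-15.5,0],[0,18.5,-2.5,-15.5,0],[0,22.5,-3,-15.5,0],[0,26.5,-3.6,-15.5,0],[0,30.5,-4.1,-15.5,0]]])

```text
time_s: 12.23
eef_pos: [0.5949, 0.123, 0.2351]
tcp_rot: [-3.14, 0.0, 1.537]
wrist_force: [-0.1, 0.5, -0.2]
width: 0.0151
finger_force: 58.7
```

Call:
apply_moves(motion=[[[0,4,-0.6,0,0],[0,8,-1.2,0,0],[0,10.5,-1.8,0,0],[0,10.5,-1.8,1,0],[0,10.5,-1.8,2,0],[0,10.5,-1.8,3,0],[0,10.5,-1.8,3,0],[0,10.5,-1.8,3,0],[0,10.5,-1.8,3,0],[0,10.5,-1.8,3,0]]])

```text
time_s: 13.07
eef_pos: [0.5821, 0.2259, 0.2066]
tcp_rot: [3.141, -0.0, 1.536]
wrist_force: [0.1, 0.3, -0.7]
width: 0.0146
finger_force: 58.6
```

```bash
python3 - <<'E'
from h import *
go(.5815,.2516,.1579,88.1); z0=bot.read_state()['eef_pos'][2]
f=z0-.0051
look(['yellow'],((.145,.152,.017),(f-.003,f+.003,.020),(f+.016,f+.023,.009)),'w4')
go(.5815,.2516,.1579,88.1)
E
```

```text
shift cm [ 2.57 -0.16  4.87] turn -0.09 t 13.07 tcp [0.5821 0.2259 0.2066] rot [ 1.7995e+02 -1.0000e-02  8.8010e+01] w 0.0146 F [ 0.1  0.3 -0.7]
yellow 0.145 1205 (array([0.58107915, 0.25220554]), np.float64(0.44562377483543997)) [0.5811 0.2525 0.1484] [0.5647 0.2356 0.145 ] [0.5977 0.2687 0.1507]
yellow 0.19852385233235306 2121 (array([0.5823198 , 0.22615746]), np.float64(0.4582354828313843)) [0.5824 0.2378 0.2016] [0.5628 0.2264 0.1986] [0.6015 0.2464 0.2045]
yellow 0.21752385233235305 1417 (array([0.58261067, 0.22680636]), np.float64(0.8947145696468206)) [0.5827 0.2274 0.2214] [0.5751 0.2174 0.2175] [0.5904 0.2355 0.2244]
shift cm [ 2.55 -0.15  4.89] turn -0.08 t 13.12 tcp [0.5821 0.226  0.2068] rot [ 1.7993e+02 -1.0000e-02  8.8020e+01] w 0.0151 F [-0.4 -0.8 -0.7]
```

Call:
apply_moves(motion=[[[0,1.5,-0.1,0,0],[0,2.58,-0.22,0,0],[0,2.58,-0.22,0.8,0],[0,2.58,-0.22,1.6,0],[0,2.58,-0.22,2.4,0],[0,2.58,-0.22,3,0],[0,2.58,-0.22,3,0],[0,2.58,-0.22,3,0],[0,2.58,-0.22,3,0],[0,2.58,-0.22,3,0]]])

```text
time_s: 13.95
eef_pos: [0.5805, 0.2525, 0.1766]
tcp_rot: [3.141, -0.0, 1.537]
wrist_force: [-0.3, 0.4, 0.1]
width: 0.0153
finger_force: 58.6
```

```bash
python3 - <<'E'
from h import *
go(.5810,.2522,.1579,88.1); z0=bot.read_state()['eef_pos'][2]
f=z0-.0051
look(['yellow'],((.145,.152,.017),(f-.003,f+.003,.020),(f+.016,f+.023,.009)),'w5')
go(.5810,.2522,.1579,88.1)
E
```

```text
shift cm [-0.03  0.05  1.87] turn -0.02 t 13.95 tcp [0.5805 0.2525 0.1766] rot [ 1.7995e+02 -1.0000e-02  8.8080e+01] w 0.0153 F [-0.3  0.4  0.1]
yellow 0.145 449 (array([0.58104436, 0.25125727]), np.float64(8.43830321916884)) [0.5819 0.2632 0.1481] [0.5664 0.2173 0.1451] [0.5963 0.2687 0.1518]
yellow 0.16849424913558617 2127 (array([0.58038505, 0.25292504]), np.float64(0.5831780419596264)) [0.5807 0.2645 0.1715] [0.5611 0.2533 0.1685] [0.5999 0.2729 0.1745]
yellow 0.18749424913558616 1418 (array([0.58068088, 0.25334145]), np.float64(0.748725344744477)) [0.5811 0.2541 0.1913] [0.5733 0.2442 0.1875] [0.5887 0.2624 0.1942]
shift cm [-0.04  0.05  1.88] turn -0.01 t 14.0 tcp [0.5805 0.2526 0.1767] rot [ 1.7994e+02 -2.0000e-02  8.8090e+01] w 0.015 F [ 0.7  0.3 -0.7]
```

Call:
apply_moves(motion=[[[0,-0.05,0.04,0.3,0],[0,-0.05,0.04,0.5,0],[0,-0.05,0.04,0.7,0],[0,-0.05,0.04,0.9,0],[0,-0.05,0.04,1.1,0],[0,-0.05,0.04,1.3,0],[0,-0.05,0.04,1.5,0],[0,-0.05,0.04,1.7,0],[0,-0.05,0.04,1.85,0],[0,-0.05,0.04,1.9,0]]])

```text
time_s: 14.83
eef_pos: [0.5805, 0.2521, 0.1582]
tcp_rot: [3.141, -0.0, 1.538]
wrist_force: [-1.9, -1.2, 7.0]
width: 0.0149
finger_force: 59.5
```

```bash
python3 - <<'E'
from h import *
go(.5810,.2522,.1579,88.1)
E
```

```text
shift cm [0.01 0.05 0.03] turn 0.0 t 14.83 tcp [0.5805 0.2521 0.1582] rot [ 1.7997e+02 -1.0000e-02  8.8100e+01] w 0.0149 F [-1.9 -1.2  7. ]
```

Call:
apply_moves(motion=[[[0,0,0,0.1,0],[0,0,0,0.2,0],[0,0,0,0.3,0],[0,0,0,0.35,0],[0,0,0,0.35,0],[0,0,0,0.35,0],[0,0,0,0.35,0],[0.2,0,0,0.1,0],[0.4,0,0,0,0],[0.45,0,0,-0.1,0]]])

```text
time_s: 15.67
eef_pos: [0.5806, 0.2521, 0.1582]
tcp_rot: [3.141, -0.0, 1.538]
wrist_force: [0.8, 0.3, 0.1]
width: 0.038
finger_force: 0.0
```

```bash
python3 - <<'E'
from h import *
go(.5792,.190,.23,88.1)
look(['yellow'],((.140,.1505,.017),(.1505,.1555,.020),(.168,.180,.009)))
E
```

```text
shift cm [-6.21  0.07 -7.18] turn 0.0 t 15.67 tcp [0.5806 0.2521 0.1582] rot [179.98  -0.    88.1 ] w 0.038 F [0.8 0.3 0.1]
yellow 0.14 49 (array([0.58043542, 0.2558512 ]), np.float64(0.5871528866091551)) [0.5809 0.27   0.1497] [0.5632 0.2618 0.141 ] [0.597  0.2725 0.1505]
yellow 0.1505 3539 (array([0.58051145, 0.2527464 ]), np.float64(0.29581245378876947)) [0.5807 0.258  0.1528] [0.5612 0.2343 0.1505] [0.6    0.2728 0.1555]
yellow 0.168 1524 (array([0.58049777, 0.25272715]), np.float64(0.2760773204648079)) [0.5806 0.2539 0.1724] [0.5719 0.2432 0.1681] [0.5893 0.2621 0.1746]
```

Both plugs read as home. Next I'll rise, back off and check the catches and plugs before pinching.

Call:
apply_moves(motion=[[[0.45,0,0,-3,0],[0.6,0,0,-6,0],[1,-3,0,-8,-0.4],[1,-7,0,-8,-0.4],[1,-11,0,-8,-0.4],[1,-14,0,-8,-0.4],[1,-14,0,-8,-0.4],[1,-14,0,-8,-0.4],[1,-14,0,-8,-0.4],[1,-14,0,-8,-0.4]]])

```text
time_s: 16.55
eef_pos: [0.5759, 0.1132, 0.2377]
tcp_rot: [-3.141, -0.001, 1.546]
wrist_force: [-0.2, 0.9, 0.5]
width: 0.0854
finger_force: 0.0
```

```bash
python3 - <<'E'
from h import *
go(.5792,.190,.1375,88.48)
look(['blue'],((.1505,.1555,.024),(.168,.180,.011)),'w6')
look(['yellow'],((.1505,.1555,.020),(.168,.180,.009)))
z=np.load('w6.npz'); W=cloud('wrist',z['d'],dict(bot.get_calibration('wrist'),pose=z['T'])); im=z['im']
for st,ce,p in blobs(im,W,'orange',60):
    t=p[(p[:,2]>.165)&(p[:,2]<.175)]; 
    if len(t)>30: print(st.tolist(),np.round(t.min(0),4),np.round(t.max(0),4),np.round(np.median(t,0),4),cv2.minAreaRect((t[:,:2]*1000).astype(np.float32)))
E
```

```text
shift cm [ 7.68  0.14 10.03] turn 0.07 t 16.55 tcp [0.5759 0.1132 0.2377] rot [-1.7997e+02 -3.0000e-02  8.8550e+01] w 0.0854 F [-0.2  0.9  0.5]
blue 0.1505 2892 (array([0.57750432, 0.12772434]), np.float64(0.5151304572843491)) [0.5775 0.1304 0.1528] [0.5538 0.1043 0.1506] [0.6005 0.1515 0.1554]
blue 0.168 1093 (array([0.57745833, 0.12781872]), np.float64(0.18683902108189626)) [0.5775 0.1283 0.1726] [0.5669 0.1167 0.168 ] [0.588  0.1388 0.1752]
yellow 0.1505 2119 (array([0.58049948, 0.25238085]), np.float64(0.44034967663852354)) [0.5804 0.2501 0.1528] [0.5612 0.2326 0.1505] [0.6    0.272  0.1554]
yellow 0.168 780 (array([0.5806351 , 0.25233282]), np.float64(0.22396794966785263)) [0.5807 0.2518 0.1726] [0.5722 0.2435 0.1681] [0.5894 0.2615 0.1752]
[263, 97, 20, 62, 1087] [0.5469 0.1732 0.165 ] [0.5588 0.2083 0.1707] [0.553  0.1899 0.1687] ((552.6393432617188, 190.9298858642578), (35.11207580566406, 11.425204277038574), 87.95465850830078)
[357, 98, 20, 61, 1087] [0.6001 0.1721 0.1653] [0.6118 0.2068 0.1714] [0.6059 0.1891 0.1687] ((606.1498413085938, 189.41390991210938), (34.82304763793945, 11.071269035339355), 87.8841552734375)
```

View pics/w6.png

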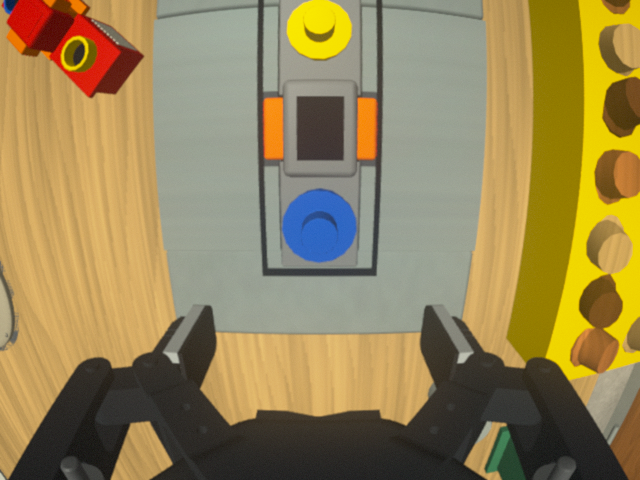

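Both plugs are seated at px (318,30) and (319,225). The orange catches are at (273,128) and (367,128), giving a handle centre of (0.5794, 0.190). I'll go above it and descend.

Call:
apply_moves(motion=[[[1,4,0.1,0,0],[1,7.68,0.16,0,0],[1,7.68,0.16,1,0],[1,7.68,0.16,2,0],[1,7.68,0.16,3,0],[1,7.68,0.16,3,0],[1,7.68,0.16,3,0],[1,7.68,0.16,3,0],[1,7.68,0.16,3,0],[1,7.68,0.16,3,0]]], squeeze=70)

```text
time_s: 17.48
eef_pos: [0.5799, 0.1883, 0.2088]
tcp_rot: [3.14, -0.0, 1.544]
wrist_force: [0.1, 0.0, -0.7]
width: 0.0851
finger_force: 0.0
```

```bash
python3 - <<'E'
from h import *
go(.5794,.190,.136,88.48)
E
```

```text
shift cm [ 0.16 -0.07  7.28] turn -0.04 t 17.48 tcp [0.5799 0.1883 0.2088] rot [ 1.7993e+02 -1.0000e-02  8.8440e+01] w 0.0851 F [ 0.1  0.  -0.7]
```

Call:
apply_moves(motion=[[[1,0.17,-0.06,1.5,0],[1,0.17,-0.06,3,0],[1,0.17,-0.06,4.5,0],[1,0.17,-0.06,6,0],[1,0.17,-0.06,7,0],[1,0.17,-0.06,7.28,0],[1,0.17,-0.06,7.28,0],[1,0.17,-0.06,7.28,0],[1,0.17,-0.06,7.28,0],[1,0.17,-0.06,7.28,0]]])

```text
time_s: 18.32
eef_pos: [0.5796, 0.1908, 0.1364]
tcp_rot: [3.14, -0.0, 1.545]
wrist_force: [-0.3, -0.3, -0.4]
width: 0.0854
finger_force: 0.0
```

```bash
python3 - <<'E'
from h import *
go(.5794,.190,.136,88.48)
E
```

```text
shift cm [-0.08 -0.02  0.04] turn 0.02 t 18.32 tcp [0.5796 0.1908 0.1364] rot [ 1.7988e+02 -2.0000e-02  8.8500e+01] w 0.0854 F [-0.3 -0.3 -0.4]
```

Call:
apply_moves(motion=[[[0.7,-0.06,-0.02,0,0],[0.6,-0.06,-0.02,0,0],[0.3,-0.06,-0.02,0,0],[0,-0.06,-0.02,0,0],[0,-0.06,-0.02,0,0],[0,-0.06,-0.02,0,0],[0,-0.06,-0.02,0,0],[0,-0.06,-0.02,0,0],[0,-0.06,-0.02,0,0],[0,-0.06,-0.02,0,0]]])

```text
time_s: 19.15
eef_pos: [0.5791, 0.1902, 0.1387]
tcp_rot: [3.139, -0.001, 1.545]
wrist_force: [-3.1, -0.8, 14.0]
width: 0.0409
finger_force: 73.8
```

```bash
python3 - <<'E'
from h import *
go(.5794,.190,.136,88.48); print(bot.read_state()['finger_force'])
E
```

```text
shift cm [-0.02  0.03  0.27] turn 0.02 t 19.15 tcp [0.5791 0.1902 0.1387] rot [ 1.7984e+02 -4.0000e-02  8.8500e+01] w 0.0409 F [-3.1 -0.8 14. ]
73.79651248455048
```

```bash
python3 - <<'E'
from h import *
im,d=bot.read_camera('side'); a=cv2.resize(im[170:270,250:390],None,fx=5,fy=5,interpolation=cv2.INTER_CUBIC)
im2,_=bot.read_camera('wrist'); b=cv2.resize(im2[180:480,200:440],None,fx=1.6,fy=1.6)
c=np.zeros((500,800,3),np.uint8); a=cv2.resize(a,(416,297)); c[:297,:416]=a; c[:480,416:800]=b
save('grip',c)
E
```

```text
(no output)
```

View pics/grip.png

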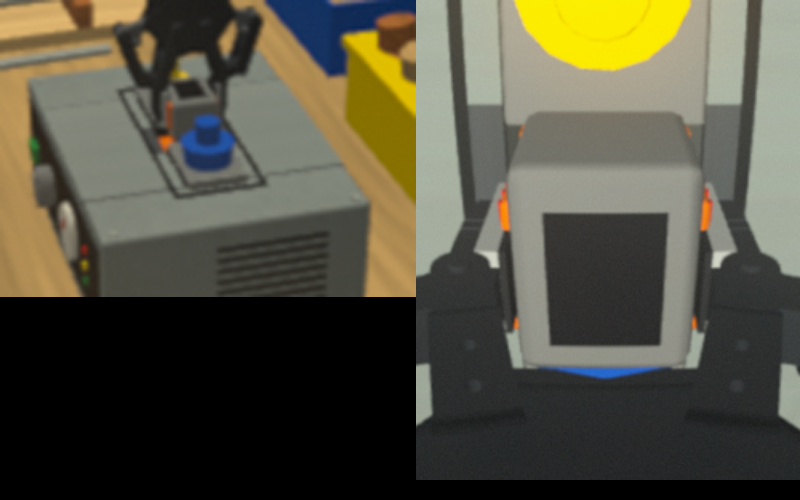

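Both orange catches are pressed in symmetrically, showing only thin strips at px (505,210) and (707,210). I'll lift slowly at first and watch the force.

Call:
apply_moves(motion=[[[0,0,0,-0.2,0],[0,0,0,-0.5,0],[0,0,0,-0.8,0],[0,0,0,-1.1,0],[0,0,0,-1.4,0],[0,0,0,-1.7,0],[0,0,0,-2,0],[0,0,0,-2,0],[0,0,0,-2,0],[0,0,0,-2,0]]])

```text
time_s: 20.08
eef_pos: [0.5786, 0.19, 0.1552]
tcp_rot: [-3.141, 0.0, 1.545]
wrist_force: [0.6, -0.7, -5.8]
width: 0.0413
finger_force: 71.6
```

```bash
python3 - <<'E'
from h import *
look(['blue'],((.1705,.1755,.024),(.190,.198,.011)))
look(['yellow'],((.1705,.1755,.020),(.190,.198,.009)))
go(.5794,.190,.27,88.48)
E
```

```text
yellow 0.1705 113 (array([0.57991267, 0.25223882]), np.float64(1.5546331315304276)) [0.5799 0.2565 0.1711] [0.561  0.2343 0.1705] [0.5976 0.2701 0.1745]
yellow 0.19 207 (array([0.57999673, 0.25233788]), np.float64(0.8017559501288565)) [0.5804 0.2529 0.1902] [0.572  0.2445 0.19  ] [0.5889 0.261  0.1912]
shift cm [  0.     0.08 -11.48] turn 0.02 t 20.18 tcp [0.5785 0.19   0.1552] rot [-1.7997e+02  1.0000e-02  8.8500e+01] w 0.0407 F [ 0.3 -0.1 -6.2]
```

The weight is carried (-5.8 N, no jamming) and the plug rises with the cassette. I'll continue up.

Call:
apply_moves(motion=[[[0,0,0,-0.8,0],[0,0,0,-1.6,0],[0,0,0,-2.4,0],[0,0,0,-3.2,0],[0,0,0,-4,0],[0,0,0,-4.8,0],[0,0,0,-5.6,0],[0,0,0,-6.4,0],[0,0,0,-7.2,0],[0,0,0,-8,0]]])

```text
time_s: 21.02
eef_pos: [0.5786, 0.19, 0.2362]
tcp_rot: [-3.142, 0.0, 1.545]
wrist_force: [-0.7, -0.2, -5.5]
width: 0.0412
finger_force: 72.1
```

Call:
apply_moves(motion=[[[0,0,0,-0.5,0],[0,0,0,-1,0],[0,0,0,-1.5,0],[0,0,0,-2,0],[0,0,0,-2.3,0],[0,0,0,-2.5,0],[0,0,0,-2.5,0],[0,0,0,-2.5,0],[0,0,0,-2.5,0],[0,0,0,-2.5,0]]])

```text
time_s: 21.85
eef_pos: [0.5785, 0.19, 0.26]
tcp_rot: [-3.141, 0.0, 1.545]
wrist_force: [0.9, 0.4, -6.4]
width: 0.0409
finger_force: 72.1
```

```bash
python3 - <<'E'
from h import *
go(.5794,.190,.27,88.48)
im,d=bot.read_camera('side'); W=cloud('side',d)
a=cv2.resize(im[100:300,210:420],None,fx=2.6,fy=2.6,interpolation=cv2.INTER_CUBIC)
for c in ['blue','yellow']:
    for st,ce,p in blobs(im,W,c,15):
        if abs(np.median(p[:,0])-.58)<.05 and .08<np.median(p[:,1])<.3: print(c,st.tolist(),np.round(p.min(0),3),np.round(p.max(0),3))
save('fin',a)
look(['blue'],((.2705,.2785,.024),(.29,.298,.011)))
look(['yellow'],((.2605,.2685,.020),(.280,.290,.009)))
E
```

```text
shift cm [ 0.    0.09 -1.  ] turn 0.02 t 21.85 tcp [0.5785 0.19   0.26  ] rot [-1.7996e+02  1.0000e-02  8.8500e+01] w 0.0409 F [ 0.9  0.4 -6.4]
blue [310, 166, 19, 19, 245] [0.554 0.1   0.253] [0.6   0.166 0.296]
yellow [307, 149, 4, 6, 15] [0.562 0.178 0.274] [0.594 0.263 0.326]
blue 0.2705 216 (array([0.57963375, 0.12229125]), np.float64(3.108221684498955)) [0.5779 0.1435 0.274 ] [0.5641 0.1403 0.2727] [0.5918 0.1457 0.2756]
yellow 0.28 50 (array([0.5802123 , 0.25228827]), np.float64(0.0845229557592035)) [0.58   0.2602 0.2848] [0.5733 0.2568 0.2802] [0.5879 0.2613 0.2897]
```

View pics/fin.png

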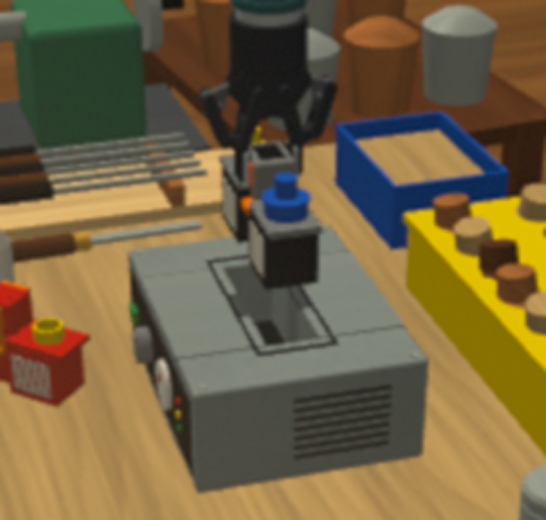

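The cassette hangs level and clear above the empty bay, with the blue plug seated at px (285,195). One last check of the yellow flange level, then I'll hand in.

```bash
python3 - <<'E'
from h import *
s=bot.read_state(); print(s['width'],s['finger_force'])
look(['yellow'],((.2705,.2785,.020),(.29,.298,.009)),minpx=30)
print(bot.sign_off())
E
```

```text
0.041337841164428846 72.13623315095901
yellow 0.2705 6947 (array([0.58022041, 0.25232   ]), np.float64(0.29556178494768065)) [0.5803 0.2537 0.2741] [0.5605 0.2325 0.2715] [0.5998 0.2721 0.2782]
yellow 0.29 2811 (array([0.58025845, 0.25234081]), np.float64(0.15457867723113783)) [0.5803 0.2526 0.294 ] [0.5716 0.2437 0.2901] [0.5891 0.2613 0.2962]
the job is handed in; nothing more can be done
None
```

Job handed in at about 22 s: both plugs are fully home, and the cassette is held level about 60 mm clear above the extractor with both catches squeezed.

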